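# Blank and read a sample on the spectrophotometer

## Task

Take a reading on the spectrophotometer: gently push its lid shut, press the blue zero key while the blank is in the beam, then push the changer rod fully home to bring the sample into the beam and press the green read key. Nothing needs picking up: let the keys come up again, keep the lid shut and the rod home, leave the grey keys unpressed and the cuvettes in their slots, and leave everything else on the bench where it stands.

Things in the scene. Friction and masses are not known exactly. Their poses are not given: they have to be found in the camera images.
- spectro: Off-white bench spectrophotometer, fixed, 270 deep (x) x 360 wide (y) x 140 mm high. Origin: centre of underside; front (operator's side) is -x, y is the operator's left. Left: sample compartment under a dark blue lid, changer rod sticking out of the front face (x = -135 mm). Right: sloping panel, 100 mm high at the front, 140 at the back, four keys near the front edge, screen behind them.
- lid (a joint): angle of the compartment lid (rad): 0 = shut, lying flat on the housing; it stands open at the start and opens to 1.7. A stiff hinge: it stays where it is left and must be pushed all the way (about 1 N at its edge); it stops by itself at 0.
- lid_hinge (a point): Middle of the lid's hinge axis, along the spectrophotometer's y, 141 mm above the bench. The lid is a flat plate 132 mm wide along the axis, 115 mm long from axis to free edge, 14 mm thick; shut, it reaches from the axis towards the front and its top is 14 mm above the axis. It swings up and back: open, its top face looks away from the operator. Behind it the housing's top is flat, 140 mm high.
- lid_edge (a point): middle of the lid's free edge, at its outer (top) face
- zero_key (a joint): blue zero key: 18 mm square push key; joint value is how far it is pressed (m): 0 = released, 0.004 = fully down. A spring: starts to move at 1.5 N, fully down at 5 N, comes back up by itself.
- zero_key_top (a point): Centre of the top face of the blue zero key, 18 mm square, 8 mm proud of the panel. Panel and keys tilt 0.28 rad towards the operator; the point's z points out of the key (away from the panel): press along -z, or straight down. The keys stand in one row along the spectrophotometer's y, 36 mm apart; from the operator's left: grey mode, blue zero, green read, grey print.
- read_key (a joint): green read key: 18 mm square push key; joint value is how far it is pressed (m): 0 = released, 0.004 = fully down. A spring: starts to move at 1.5 N, fully down at 5 N, comes back up by itself.
- read_key_top (a point): Centre of the top face of the green read key, 18 mm square, 8 mm proud of the panel. Panel and keys tilt 0.28 rad towards the operator; the point's z points out of the key (away from the panel): press along -z, or straight down. The keys stand in one row along the spectrophotometer's y, 36 mm apart; from the operator's left: grey mode, blue zero, green read, grey print.
- mode_key (a joint): light grey mode key, left of the blue one, not to be pressed: 18 mm square push key; joint value is how far it is pressed (m): 0 = released, 0.004 = fully down. A spring: starts to move at 1.5 N, fully down at 5 N, comes back up by itself.
- print_key (a joint): light grey print key, right of the green one, not to be pressed: 18 mm square push key; joint value is how far it is pressed (m): 0 = released, 0.004 = fully down. A spring: starts to move at 1.5 N, fully down at 5 N, comes back up by itself.
- rod (a joint): How far the changer rod is pushed in (m): 0 = pulled out (start), 0.030 = fully home against its stop. It carries both cuvettes: pulled out, the blank stands in the beam; home, the sample does. It slides along the spectrophotometer's +x against 2.5 N of friction plus 12 N per m/s and stays where it is left.
- rod_end (a point): centre of the flat end face of the rod's black knob, the face to push on; it looks to the spectrophotometer's -x. The knob is 24 mm in diameter and 18 mm long, on an 8 mm steel rod 75 mm above the bench; the end face stands 68 mm in front of the housing when pulled out, 38 mm when home.
- blank_cuvette: clear square cuvette, 12.5 x 12.5 x 45 mm, white stopper, loose in the rear slot of the rod's carrier inside the compartment; origin centre of its underside. It rides with the rod and stays in its slot.
- sample_cuvette: amber square cuvette, 12.5 x 12.5 x 45 mm, black stopper, loose in the front slot of the carrier; origin centre of its underside. It rides with the rod and stays in its slot.
- beaker: glass beaker, 74 mm in diameter, 90 mm high, with a thin stirring rod leaning out of it to 135 mm; beside the instrument; origin centre of underside. Bystander.
- amber_bottle: amber reagent bottle, 64 mm in diameter, 130 mm high; origin centre of underside. Bystander.
- wash_bottle: white wash bottle with blue cap and bent spout, 64 mm in diameter, 180 mm high; origin centre of underside. Bystander.
- petri_dish: closed petri dish, 92 mm in diameter, 17 mm high, lying in front of the panel; origin centre of underside. Bystander.
- marker: marker pen with red cap, 127 mm long, 14 mm thick, lying in front of the instrument; origin under its barrel, 42 mm from the blunt end, x towards the cap. Bystander.
- mouse: black computer mouse, 100 x 58 x 30 mm; origin centre of underside. Bystander.
- cuvette_box: box of spare cuvettes with brown lid, 77 x 112 x 46 mm, standing on the rear right of the spectrophotometer's top; origin centre of underside. Bystander.

How it is judged:
By the outcome, as a careful person would: the job done as asked, in the order asked, and still so for the second after the job is handed in, with the robot touching nothing.
It also fails if it takes over 48 s, if anything falls off the work surface, if the arm or the gripper's body presses on something with over 40 N, if the wrist force passes 120 N, or if a joint passes its speed limit or range.

## Robot

A 6-joint arm with a two-finger parallel gripper is mounted at the origin on the work surface. World frame = base frame: x ahead of the robot, y to its left, z up, the work surface at z = 0. Lengths are in m, angles in rad, forces in N, time in s.
With the tool pointing down it reaches from about 0.275 to 0.85 m from the base axis. Payload 5.2 kg.
Tool frame: the origin (TCP) lies at the very end of the fingers, on their centre line; the grasp point (between the pads) lies 19 mm behind it; z points along the fingers, y is the line along which they close (so a half turn about z gives the same grasp; the last joint's range is limited). The gripper opens to 85 mm and grips with 20 to 120 N. Pads are 22 mm wide; open, the fingers measure 114 mm over their backs; the gripper's body (76 mm by 85 mm) begins 54 mm behind the grasp point. The pads swing forward as they close: fully open they stand 13 mm farther back than shut.
Start: joints at [-1.532, 0.259, 1.535, -0, 1.348, -0.203], TCP at [0.132, -0.534, 0.231] pointing down, gripper open.
Joint ranges: [-3.14, 3.14], [-0.91, 2.08], [0.19, 2.58], [-1.22, 4.36], [0.22, 2.71], [-3.12, 3.12]. Speed limits (rad/s): [2.57, 2.57, 3.14, 3.14, 3.14, 3.14].

## Interface

Orientations are given as a unit quaternion [x, y, z, w].
In Python, from cell import env, vision gives the robot as it stands. The module is installed in compiled form; this text tells all that it offers.
- The arm moves only by the tool servo_tool, never from a script. Its argument "targets" is a list of rows, each an object of numbers: "tx", "ty", "tz": the shift along the tool's x, y, z in mm; "rx", "ry", "rz": the turn, a rotation vector about the tool's x, y, z in degrees; "fingers": the finger opening in mm, from 0 to 85.4. In form: [{"tx": .., "ty": .., "tz": .., "rx": .., "ry": .., "rz": .., "fingers": ..}, ...]. A call has 1 to 12 rows; each row is the pose to reach, as a shift and turn from the pose commanded when the call began, along the tool's axes at that moment; what a row does not reach only later rows make up. A row lasts 1/8 s, in which the tool goes at most 62.5 mm and 10.7 degrees, less where a joint would pass 70% of its speed; a pose out of reach is approached as far as the arm can. A call with a gripper value outside its range is refused whole. The fingers move at their own pace and stop on an object; "squeeze" is the grip in N (left out, the last holds). Time passes only in rows, so rows that repeat a pose let the fingers close. It gives the time, the measured TCP pose, the force, the opening and the grip force at its end, in the units of the state.
- env.read_state(): the state, without advancing time (a new reading comes with each control period).
- vision.capture(name): name is "scene" or "top"; returns a dict with "frame" (400x640x3 uint8, blue, green, red), "intrinsics" (3x3 intrinsics, pixels), "R" (3x3) and "t" (3): a world point X has camera coordinates R X + t. Camera axes: x right, y down, z forward; pixel columns grow to the right and rows downward; lengths in m; the calibration is good to about 2 mm. A picture is of the moment at which its call begins. There is no depth.
- env.finish_job(): hands the job in; it is judged then, once.
The state is a dict: "time_s": time; "joints": joint angles; "joint_velocities": joint speeds; "joint_torque": joint torques, N m; "eef_pos": TCP position; "tcp_rot": TCP orientation; "ft_force": force on the tool from outside, world axes, zero at the start; "torque": the same for the moment, N m; "finger_gap": finger opening in m; "grasp_force": force on a finger pad.
Only numpy, scipy, OpenCV 4.12 (cv2) and the standard library are available. Lean on these libraries where they do the work, as an engineer would, in place of code of your own. Each camera call takes 0.05 s, during which the arm holds its last target. There are 200 camera calls.

## Working session

There is one attempt and no reset: what is moved stays moved. The work goes in short steps, Python scripts to look and compute and a tool call to move; the robot and the scene stay as the last step left them, time stands still between calls to the robot, and variables do not carry over. Pictures are saved under pics/ and viewed, at most 10 in all, crops included, and the job is handed in when it is done.

Besides the shell and the picture viewer there is one more tool, called after ">>>" as a command line: name --argument value ..., lists and objects as JSON in quotes. servo_tool: Moves the arm, as the interface text tells. Its arguments: {"type":"object","properties":{"targets":{"type":"array","items":{"type":"object","properties":{"tx":{"type":"number"},"ty":{"type":"number"},"tz":{"type":"number"},"rx":{"type":"number"},"ry":{"type":"number"},"rz":{"type":"number"},"fingers":{"type":"number"}}}},"squeeze":{"type":"number"}},"required":["targets"]}

```bash
mkdir -p pics; python3 - <<'E'
from cell import env, vision
import cv2, numpy as np, pickle
d={}
for n in ("scene","top"):
    c=vision.capture(n); d[n]=c; cv2.imwrite(f"pics/{n}0.png",c["frame"])
    print(n,c["intrinsics"].tolist(),(-c["R"].T@c["t"]).round(3),c["R"].round(3).tolist())
pickle.dump(d,open("cap0.pkl","wb"))
s=env.read_state();print({k:np.round(v,3).tolist() for k,v in s.items()})
E
```

```text
scene [[408.3287650057886, 0.0, 318.7603905900287], [0.0, 408.3287650057886, 200.72896784913877], [0.0, 0.0, 1.0]] [0.236 1.009 0.878] [[-0.954, -0.299, -0.005], [-0.173, 0.563, -0.808], [0.245, -0.77, -0.589]]
top [[497.1247343221217, 0.0, 316.51342060134874], [0.0, 497.1247343221217, 196.9573655423377], [0.0, 0.0, 1.0]] [0.398 0.037 1.295] [[0.011, -1.0, -0.006], [-0.992, -0.01, -0.126], [0.126, 0.008, -0.992]]
{'time_s': 0.1, 'joints': [-1.532, 0.259, 1.536, 0.0, 1.348, -0.203], 'joint_velocities': [0.0, -0.001, -0.002, -0.0, -0.0, -0.0], 'joint_torque': [0.002, -44.697, -29.125, -0.0, 0.006, -0.0], 'eef_pos': [0.132, -0.534, 0.231], 'tcp_rot': [0.993, 0.121, 0.0, -0.001], 'ft_force': [1.191, 0.137, -0.46], 'torque': [-0.036, 0.006, 0.013], 'grasp_force': 0.0, 'finger_gap': 0.085}
```

View pics/scene0.png

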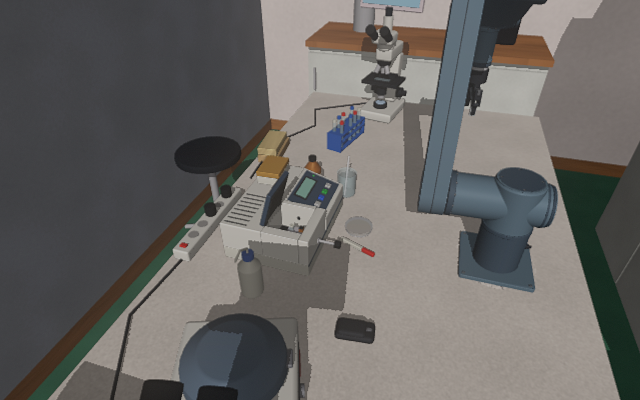

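View pics/top0.png

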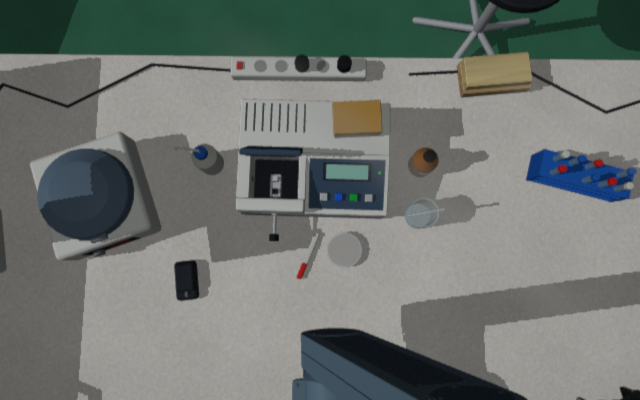

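The scene view shows the instrument at about (285,215) with the lid open. In the top view it spans columns 236-390 and rows 100-215, with keys near (323..369,198) and the knob near (274,237). I'll enlarge both.

```bash
python3 - <<'E'
import cv2,pickle,numpy as np
d=pickle.load(open("cap0.pkl","rb"))
a=cv2.resize(d["top"]["frame"][90:250,225:425],None,fx=4,fy=3.75,interpolation=cv2.INTER_CUBIC)
cv2.imwrite("pics/topc.png",cv2.resize(d["top"]["frame"][95:245,230:430],None,fx=4,fy=4,interpolation=cv2.INTER_CUBIC))
cv2.imwrite("pics/scenec.png",cv2.resize(d["scene"]["frame"][150:275,215:381],None,fx=4.8,fy=4.8,interpolation=cv2.INTER_CUBIC))
E
```

```text
(no output)
```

View pics/topc.png

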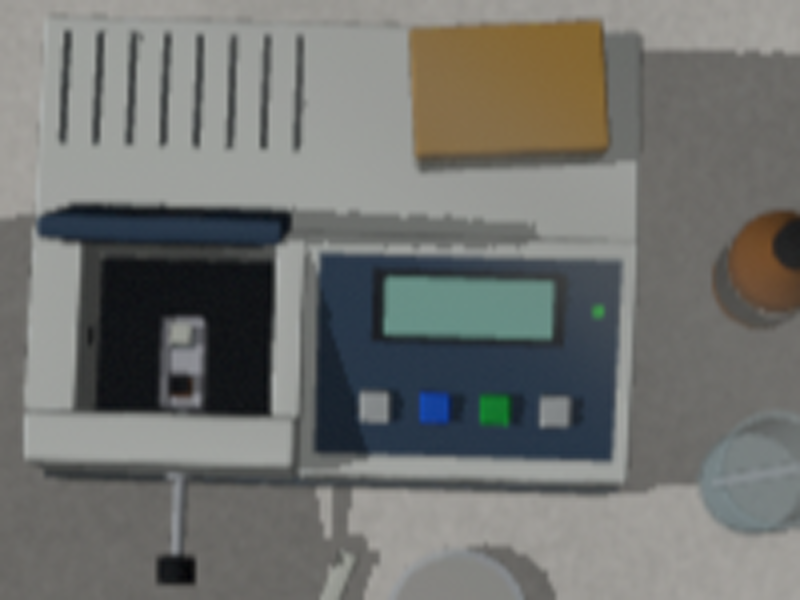

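View pics/scenec.png

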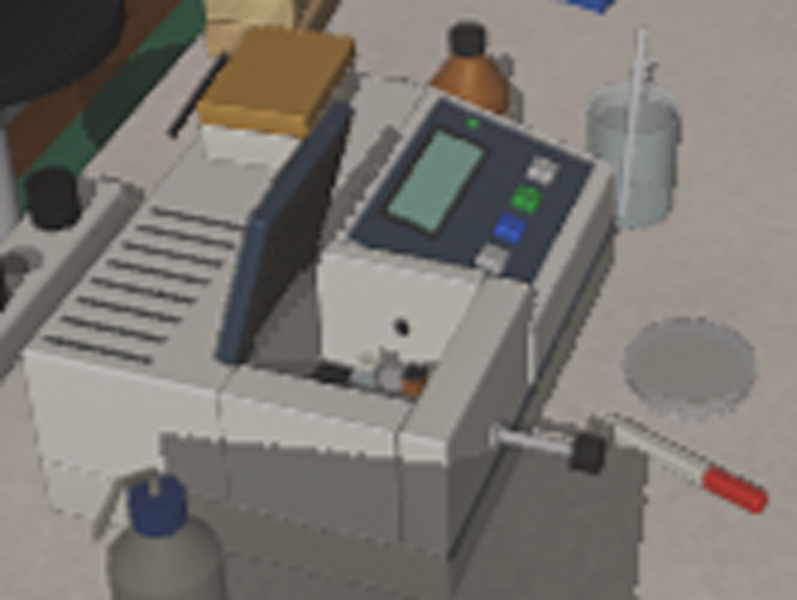

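The top crop gives the keys at crop (375..554, 407..411) and the knob's front edge at (176,582). The scene crop gives the keys at (492..542, 258..170), the lid's free edge from (350,102) to (235,210), and the knob at (590,453).

```bash
cat > h.py <<'E'
import pickle,numpy as np,cv2
d=pickle.load(open("cap0.pkl","rb"))
P={n:d[n]["intrinsics"]@np.c_[d[n]["R"],d[n]["t"]] for n in d}
T=lambda x,y:np.array([230+(x+.5)/4-.5,95+(y+.5)/4-.5])
S=lambda x,y:np.array([215+(x+.5)/4.8-.5,150+(y+.5)/4.8-.5])
def proj(n,X):
    q=P[n]@np.r_[X,1]; return q[:2]/q[2]
def tri(t,s):
    X=cv2.triangulatePoints(P["top"],P["scene"],t.reshape(2,1),s.reshape(2,1))[:,0]; X=X[:3]/X[3]
    return X,[np.linalg.norm(proj("top",X)-t).round(2),np.linalg.norm(proj("scene",X)-s).round(2)]
E
python3 - <<'E'
from h import *
from scipy.optimize import least_squares
pts={"mode":((375,407),(492,258)),"zero":((434,407),(510,229)),"read":((495,409),(526,199)),"print":((554,411),(542,170)),
"knob":((176,570),(589,453)),"panelFR":((627,482),(612,172)),"lidedgeR":((288,212),(350,104)),"backL_":((40,240),(222,362)),"frontL":((25,460),(448,440))}
for k,(t,s) in pts.items(): X,e=tri(T(*t),S(*s)); print(k,X.round(4),e)
# model fit: x,y,yaw, key x,y(zero), key height fixed, knob y
# key rows: z of key top = .1+tan(.28)*(kx+.135)+.008/cos
def model(p):
    x,y,w,kx,ky,ry=p; c,s=np.cos(w),np.sin(w); R=np.array([[c,-s,0],[s,c,0],[0,0,1]]); o=np.array([x,y,0])
    kz=.1+np.tan(.28)*(kx+.135)+.008/np.cos(.28)
    L={"knob":[-.194,ry,.075],"panelFR":[-.135,-.18,.1],"frontL":[-.135,.18,.14]}
    for i,n in enumerate(("mode","zero","read","print")): L[n]=[kx,ky-.036*(i-1),kz]
    return {k:R@np.array(v)+o for k,v in L.items()}
def res(p):
    m=model(p); r=[]
    for k,X in m.items():
        r+=list(proj("top",X)-T(*pts[k][0])); r+=list(proj("scene",X)-S(*pts[k][1]))
    return np.array(r)
f=least_squares(res,[.6,.05,0,-.09,-.05,.1],loss="soft_l1",x_scale=.01); print(f.x.round(4)); print(dict(zip(model(f.x),res(f.x).reshape(-1,4).round(1).tolist())))
for k,X in model(f.x).items(): print(k,X.round(4))
x,y,w=f.x[:3];c,s=np.cos(w),np.sin(w);R=np.array([[c,-s],[s,c]])
for k in("lidedgeR","backL_"):print(k,R.T@(tri(T(*pts[k][0]),S(*pts[k][1]))[0][:2]-[x,y]))
np.save("pose.npy",f.x)
E
```

```text
mode [0.5504 0.0298 0.1181] [np.float64(0.65), np.float64(0.73)]
zero [ 0.5501 -0.0056  0.1174] [np.float64(0.35), np.float64(0.38)]
read [ 0.5495 -0.0419  0.1177] [np.float64(0.47), np.float64(0.5)]
print [ 0.5485 -0.0769  0.1192] [np.float64(0.47), np.float64(0.5)]
knob [0.4527 0.15   0.0776] [np.float64(0.15), np.float64(0.19)]
panelFR [ 0.5091 -0.1232  0.0954] [np.float64(0.65), np.float64(0.68)]
lidedgeR [0.6328 0.0769 0.251 ] [np.float64(1.83), np.float64(2.02)]
backL_ [0.6444 0.227  0.1611] [np.float64(2.25), np.float64(2.81)]
frontL [0.5129 0.2333 0.1433] [np.float64(0.24), np.float64(0.3)]
[ 0.6458  0.0535 -0.013  -0.0957 -0.0601  0.0935]
{'knob': [0.3, -0.2, 0.1, 0.6], 'panelFR': [0.8, -0.6, 1.0, -1.2], 'frontL': [-0.6, -0.2, 0.0, 1.4], 'mode': [-0.5, -0.5, 0.8, -0.1], 'zero': [-0.2, -0.1, 0.6, -0.4], 'read': [-0.3, -0.3, 0.6, -0.3], 'print': [0.1, -0.4, 0.6, -0.1]}
knob [0.4531 0.1495 0.075 ]
panelFR [ 0.5085 -0.1247  0.1   ]
frontL [0.5132 0.2352 0.14  ]
mode [0.5498 0.0307 0.1196]
zero [ 0.5493 -0.0053  0.1196]
read [ 0.5489 -0.0413  0.1196]
print [ 0.5484 -0.0773  0.1196]
lidedgeR [-0.01332273  0.02323123]
backL_ [-0.003695    0.17346798]
```

```bash
python3 - <<'E'
from h import *
p=np.load("pose.npy");x,y,w=p[:3];c,s=np.cos(w),np.sin(w);R=np.array([[c,-s,0],[s,c,0],[0,0,1]])
def ray(n,px,z):
    q=d[n];r=q["R"].T@np.linalg.inv(q["intrinsics"])@np.r_[px,1];o=-q["R"].T@q["t"]
    X=o+(z-o[2])/r[2]*r; return (R.T@(X-[x,y,0])).round(3)
for a,px,z in(("hinge front mid",T(165,243),.141),("edge front mid",T(165,240),.255),("edge lowR",T(288,220),.255),("edge backR",T(290,211),.255),("edge backL",T(70,207),.255),("edge L",T(40,225),.255),
 ("boxL",T(412,155),.186),("boxBackL",T(412,28),.186)): print(a,ray("top",px,z))
for a,px,z in(("sc edge backR",S(348,101),.255),("edge frontR",S(353,107),.255),("edge backL",S(252,212),.255),("frontL",S(262,218),.255),("hingeL bottom back",S(218,357),.141),("hingeL bottom front",S(240,360),.141)): print(a,ray("scene",px,z))
from cell import env; print(env.read_state()["eef_pos"])
E
```

```text
hinge front mid [-0.005  0.101  0.141]
edge front mid [-0.027  0.089  0.255]
edge lowR [-0.015  0.024  0.255]
edge backR [-0.01   0.023  0.255]
edge backL [-0.01   0.141  0.255]
edge L [-0.02   0.156  0.255]
boxL [ 0.04  -0.043  0.186]
boxBackL [ 0.115 -0.041  0.186]
sc edge backR [-0.02   0.027  0.255]
edge frontR [-0.025  0.032  0.255]
edge backL [-0.012  0.151  0.255]
frontL [-0.02   0.155  0.255]
hingeL bottom back [0.021 0.148 0.141]
hingeL bottom front [0.007 0.147 0.141]
[ 0.13169699 -0.53350402  0.2305437 ]
```

>>> servo_tool --targets '[{"tz": -60,"rz": 7,"fingers": 0},{"tz": -120,"rz": 14.6,"fingers": 0},{"tz": -120,"rz": 14.6,"fingers": 0}]'

```text
invalid input at $.targets[0]: expected keys tx, ty, tz, rx, ry, rz, fingers
```

>>> servo_tool --targets '[{"tx": 0,"ty": 0,"tz": -60,"rx": 0,"ry": 0,"rz": 7,"fingers": 0},{"tx": 0,"ty": 0,"tz": -120,"rx": 0,"ry": 0,"rz": 14.6,"fingers": 0},{"tx": 0,"ty": 0,"tz": -130,"rx": 0,"ry": 0,"rz": 14.6,"fingers": 0},{"tx": 0,"ty": 0,"tz": -130,"rx": 0,"ry": 0,"rz": 14.6,"fingers": 0}]'

```text
time_s: 0.6
eef_pos: [0.1317, -0.534, 0.3613]
tcp_rot: [1.0, -0.006, -0.0, 0.0]
ft_force: [0.7, -0.6, -0.2]
finger_gap: 0.0121
grasp_force: 0.0
```

>>> servo_tool --targets '[{"tx": 30,"ty": -36,"tz": 0,"rx": 0,"ry": 0,"rz": 0,"fingers": 0},{"tx": 68,"ty": -81,"tz": 0,"rx": 0,"ry": 0,"rz": 0,"fingers": 0},{"tx": 106,"ty": -126,"tz": 0,"rx": 0,"ry": 0,"rz": 0,"fingers": 0},{"tx": 144,"ty": -171,"tz": 0,"rx": 0,"ry": 0,"rz": 0,"fingers": 0},{"tx": 182,"ty": -216,"tz": 0,"rx": 0,"ry": 0,"rz": 0,"fingers": 0},{"tx": 220,"ty": -261,"tz": 0,"rx": 0,"ry": 0,"rz": 0,"fingers": 0},{"tx": 258,"ty": -306,"tz": 0,"rx": 0,"ry": 0,"rz": 0,"fingers": 0},{"tx": 296,"ty": -351,"tz": 0,"rx": 0,"ry": 0,"rz": 0,"fingers": 0},{"tx": 334,"ty": -396,"tz": 0,"rx": 0,"ry": 0,"rz": 0,"fingers": 0},{"tx": 372,"ty": -441,"tz": 0,"rx": 0,"ry": 0,"rz": 0,"fingers": 0},{"tx": 410,"ty": -486,"tz": 0,"rx": 0,"ry": 0,"rz": 0,"fingers": 0},{"tx": 440,"ty": -523,"tz": 0,"rx": 0,"ry": 0,"rz": 0,"fingers": 0}]'

```text
time_s: 2.1
eef_pos: [0.5788, -0.0145, 0.3581]
tcp_rot: [1.0, -0.006, -0.002, -0.001]
ft_force: [0.2, 0.3, 0.5]
finger_gap: 0.0001
grasp_force: 0.0
```

>>> servo_tool --targets '[{"tx": 35,"ty": -41,"tz": 0,"rx": 0,"ry": 0,"rz": 0,"fingers": 0},{"tx": 70,"ty": -82,"tz": 0,"rx": 0,"ry": 0,"rz": 0,"fingers": 0},{"tx": 105,"ty": -123,"tz": 0,"rx": 0,"ry": 0,"rz": 0,"fingers": 0},{"tx": 136,"ty": -161,"tz": 0,"rx": 0,"ry": 0,"rz": 0,"fingers": 0},{"tx": 136,"ty": -161,"tz": 0,"rx": 0,"ry": 0,"rz": 0,"fingers": 0},{"tx": 136,"ty": -161,"tz": 0,"rx": 0,"ry": 0,"rz": 0,"fingers": 0}]'

```text
time_s: 2.85
eef_pos: [0.7161, 0.1422, 0.3584]
tcp_rot: [1.0, -0.006, -0.002, 0.0]
ft_force: [0.2, 0.4, 0.6]
finger_gap: -0.0002
grasp_force: 0.0
```

>>> servo_tool --targets '[{"tx": 0,"ty": 0,"tz": 40,"rx": 0,"ry": 0,"rz": 0,"fingers": 0},{"tx": 0,"ty": 0,"tz": 85,"rx": 0,"ry": 0,"rz": 0,"fingers": 0},{"tx": 0,"ty": 0,"tz": 118,"rx": 0,"ry": 0,"rz": 0,"fingers": 0},{"tx": 0,"ty": 0,"tz": 128,"rx": 0,"ry": 0,"rz": 0,"fingers": 0},{"tx": -15,"ty": 0,"tz": 128,"rx": 0,"ry": 0,"rz": 0,"fingers": 0},{"tx": -30,"ty": 0,"tz": 128,"rx": 0,"ry": 0,"rz": 0,"fingers": 0},{"tx": -40,"ty": 0,"tz": 128,"rx": 0,"ry": 0,"rz": 0,"fingers": 0},{"tx": -48,"ty": 0,"tz": 128,"rx": 0,"ry": 0,"rz": 0,"fingers": 0},{"tx": -56,"ty": 0,"tz": 128,"rx": 0,"ry": 0,"rz": 0,"fingers": 0}]'

```text
time_s: 3.98
eef_pos: [0.6604, 0.143, 0.2338]
tcp_rot: [1.0, -0.007, 0.0, -0.0]
ft_force: [-0.5, 0.1, -0.2]
finger_gap: 0.0
grasp_force: 0.0
```

```bash
python3 - <<'E'
from cell import vision
import cv2
c=vision.capture("scene")["frame"]
cv2.imwrite("pics/s2.png",cv2.resize(c[100:260,200:400],None,fx=3.5,fy=3.5,interpolation=cv2.INTER_CUBIC))
E
```

```text
(no output)
```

View pics/s2.png

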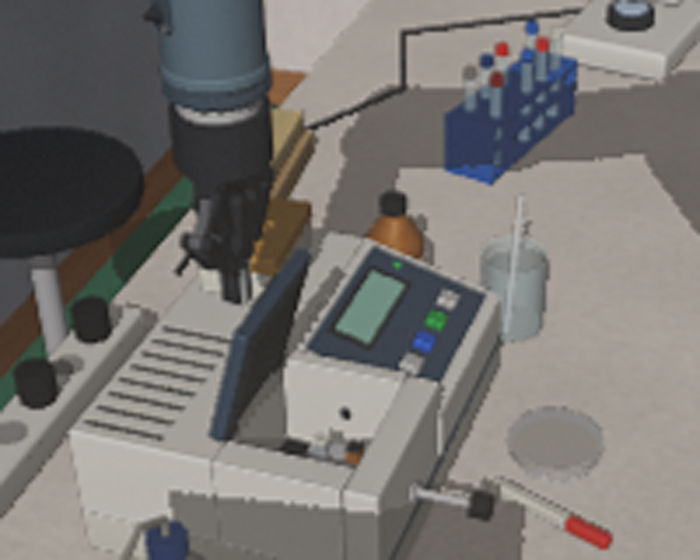

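The fingers at (235,290) are just behind the open lid, and nothing has been disturbed. Next is the closing arc.

>>> servo_tool --targets '[{"tx": -9,"ty": 0,"tz": -1,"rx": 0,"ry": 0,"rz": 0,"fingers": 0},{"tx": -17,"ty": 0,"tz": 0,"rx": 0,"ry": 0,"rz": 0,"fingers": 0},{"tx": -24,"ty": 0,"tz": 2,"rx": 0,"ry": 0,"rz": 0,"fingers": 0},{"tx": -32,"ty": 0,"tz": 4.5,"rx": 0,"ry": 0,"rz": 0,"fingers": 0},{"tx": -39,"ty": 0,"tz": 8,"rx": 0,"ry": 0,"rz": 0,"fingers": 0},{"tx": -46,"ty": 0,"tz": 11.5,"rx": 0,"ry": 0,"rz": 0,"fingers": 0},{"tx": -53,"ty": 0,"tz": 16,"rx": 0,"ry": 0,"rz": 0,"fingers": 0},{"tx": -59,"ty": 0,"tz": 21,"rx": 0,"ry": 0,"rz": 0,"fingers": 0}]'

```text
time_s: 5.03
eef_pos: [0.601, 0.144, 0.2119]
tcp_rot: [1.0, -0.006, -0.0, -0.0]
ft_force: [-0.1, -0.3, 2.0]
finger_gap: 0.0002
grasp_force: 0.6
```

```bash
python3 - <<'E'
from cell import vision
import cv2
c=vision.capture("scene")["frame"]
cv2.imwrite("pics/s3.png",cv2.resize(c[100:260,200:400],None,fx=3.5,fy=3.5,interpolation=cv2.INTER_CUBIC))
E
```

```text
(no output)
```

View pics/s3.png

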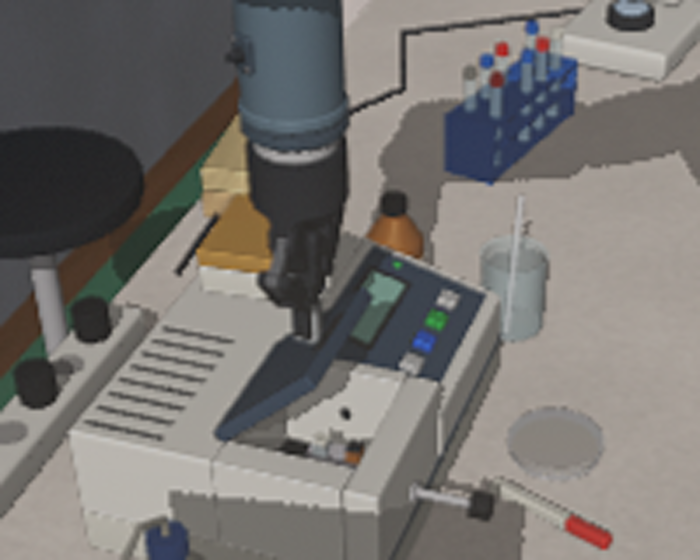

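The lid is about half closed, with the fingertip at (305,335) on its outer face. I'll continue the arc, slowing near the end.

>>> servo_tool --targets '[{"tx": -6,"ty": 0,"tz": 5,"rx": 0,"ry": 0,"rz": 0,"fingers": 0},{"tx": -11,"ty": 0,"tz": 11,"rx": 0,"ry": 0,"rz": 0,"fingers": 0},{"tx": -16,"ty": 0,"tz": 18,"rx": 0,"ry": 0,"rz": 0,"fingers": 0},{"tx": -20,"ty": 0,"tz": 24,"rx": 0,"ry": 0,"rz": 0,"fingers": 0},{"tx": -23,"ty": 0,"tz": 32,"rx": 0,"ry": 0,"rz": 0,"fingers": 0},{"tx": -25,"ty": 0,"tz": 36,"rx": 0,"ry": 0,"rz": 0,"fingers": 0},{"tx": -26,"ty": 0,"tz": 40,"rx": 0,"ry": 0,"rz": 0,"fingers": 0},{"tx": -27,"ty": 0,"tz": 44,"rx": 0,"ry": 0,"rz": 0,"fingers": 0},{"tx": -28,"ty": 0,"tz": 47,"rx": 0,"ry": 0,"rz": 0,"fingers": 0},{"tx": -29,"ty": 0,"tz": 50,"rx": 0,"ry": 0,"rz": 0,"fingers": 0},{"tx": -29,"ty": 0,"tz": 52,"rx": 0,"ry": 0,"rz": 0,"fingers": 0},{"tx": -29,"ty": 0,"tz": 53,"rx": 0,"ry": 0,"rz": 0,"fingers": 0}]'

```text
time_s: 6.58
eef_pos: [0.5724, 0.1443, 0.1592]
tcp_rot: [1.0, -0.007, -0.0, 0.0]
ft_force: [0.3, 0.1, 1.2]
finger_gap: 0.0002
grasp_force: 0.4
```

>>> servo_tool --targets '[{"tx": 0,"ty": 0,"tz": 1,"rx": 0,"ry": 0,"rz": 0,"fingers": 0},{"tx": 0,"ty": 0,"tz": 2,"rx": 0,"ry": 0,"rz": 0,"fingers": 0},{"tx": 0,"ty": 0,"tz": 3,"rx": 0,"ry": 0,"rz": 0,"fingers": 0},{"tx": 0,"ty": 0,"tz": 3,"rx": 0,"ry": 0,"rz": 0,"fingers": 0}]'

```text
time_s: 7.08
eef_pos: [0.5726, 0.1443, 0.1562]
tcp_rot: [1.0, -0.007, 0.0, -0.0]
ft_force: [-0.2, 0.3, -0.0]
finger_gap: -0.0002
grasp_force: 0.0
```

>>> servo_tool --targets '[{"tx": 0,"ty": 0,"tz": 1,"rx": 0,"ry": 0,"rz": 0,"fingers": 0},{"tx": 0,"ty": 0,"tz": 2,"rx": 0,"ry": 0,"rz": 0,"fingers": 0},{"tx": 0,"ty": 0,"tz": 2,"rx": 0,"ry": 0,"rz": 0,"fingers": 0}]'

```text
time_s: 7.45
eef_pos: [0.5726, 0.1443, 0.155]
tcp_rot: [1.0, -0.006, 0.0, 0.0]
ft_force: [-2.1, 0.0, 5.1]
finger_gap: -0.0002
grasp_force: 2.5
```

The lid is against its stop at z=0.155 with 5 N. I'll lift, tilt to the key normal, and move over the blue key.

>>> servo_tool --targets '[{"tx": 0,"ty": 0,"tz": -30,"rx": 0,"ry": 0,"rz": 0,"fingers": 0},{"tx": 0,"ty": 0,"tz": -75,"rx": 0,"ry": 0,"rz": 0,"fingers": 0},{"tx": -8,"ty": 35,"tz": -90,"rx": 0,"ry": 6,"rz": 0,"fingers": 0},{"tx": -16,"ty": 80,"tz": -90,"rx": 0,"ry": 12,"rz": 0,"fingers": 0},{"tx": -24,"ty": 125,"tz": -90,"rx": 0,"ry": 16,"rz": 0,"fingers": 0},{"tx": -28,"ty": 150,"tz": -80,"rx": 0,"ry": 16,"rz": 0,"fingers": 0},{"tx": -28,"ty": 150,"tz": -50,"rx": 0,"ry": 16,"rz": 0,"fingers": 0},{"tx": -28,"ty": 150,"tz": -20,"rx": 0,"ry": 16,"rz": 0,"fingers": 0},{"tx": -28,"ty": 150,"tz": 0,"rx": 0,"ry": 16,"rz": 0,"fingers": 0},{"tx": -28,"ty": 150,"tz": 8,"rx": 0,"ry": 16,"rz": 0,"fingers": 0},{"tx": -28,"ty": 150,"tz": 8,"rx": 0,"ry": 16,"rz": 0,"fingers": 0}]'

```text
time_s: 8.82
eef_pos: [0.5426, -0.0053, 0.1462]
tcp_rot: [0.99, -0.006, 0.139, 0.001]
ft_force: [-1.1, -0.4, -0.1]
finger_gap: 0.0001
grasp_force: 0.0
```

```bash
python3 - <<'E'
from cell import vision,env
import cv2,numpy as np
a=vision.capture("scene")["frame"][150:250,230:380];b=vision.capture("top")["frame"][100:250,230:400]
f=lambda i:cv2.resize(i,(400,int(400*i.shape[0]/i.shape[1])),interpolation=cv2.INTER_CUBIC)
a,b=f(a),f(b);h=max(len(a),len(b));p=lambda i:cv2.copyMakeBorder(i,0,h-len(i),0,0,0)
cv2.imwrite("pics/s4.png",np.hstack([p(a),p(b)]))
s=env.read_state();print(s["eef_pos"],s["tcp_rot"],s["ft_force"])
E
```

```text
[ 0.54335622 -0.00542715  0.14726493] [ 0.99013477 -0.00632821  0.13997086  0.00111558] [-0.73806835 -0.29038274  0.7672589 ]
```

View pics/s4.png

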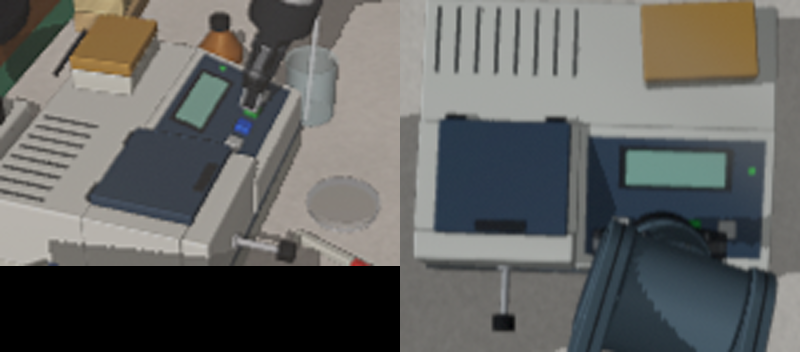

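The lid lies flat shut in both views, and the fingers are above the blue key. Now I'll press along tool z.

>>> servo_tool --targets '[{"tx": -2,"ty": 0,"tz": 10,"rx": 0,"ry": 0,"rz": 0,"fingers": 0},{"tx": -2,"ty": 0,"tz": 18,"rx": 0,"ry": 0,"rz": 0,"fingers": 0},{"tx": -2,"ty": 0,"tz": 23,"rx": 0,"ry": 0,"rz": 0,"fingers": 0},{"tx": -2,"ty": 0,"tz": 25,"rx": 0,"ry": 0,"rz": 0,"fingers": 0},{"tx": -2,"ty": 0,"tz": 27,"rx": 0,"ry": 0,"rz": 0,"fingers": 0},{"tx": -2,"ty": 0,"tz": 27,"rx": 0,"ry": 0,"rz": 0,"fingers": 0}]'

```text
time_s: 9.68
eef_pos: [0.5482, -0.0054, 0.1199]
tcp_rot: [0.99, -0.006, 0.139, 0.001]
ft_force: [0.5, -0.5, 0.5]
finger_gap: 0.0001
grasp_force: 0.0
```

>>> servo_tool --targets '[{"tx": 0,"ty": 0,"tz": 1,"rx": 0,"ry": 0,"rz": 0,"fingers": 0},{"tx": 0,"ty": 0,"tz": 2,"rx": 0,"ry": 0,"rz": 0,"fingers": 0},{"tx": 0,"ty": 0,"tz": 2,"rx": 0,"ry": 0,"rz": 0,"fingers": 0}]'

```text
time_s: 10.05
eef_pos: [0.5488, -0.0054, 0.1181]
tcp_rot: [0.99, -0.006, 0.139, 0.001]
ft_force: [-0.3, -0.3, 2.6]
finger_gap: 0.0002
grasp_force: 1.4
```

>>> servo_tool --targets '[{"tx": 0,"ty": 0,"tz": 1,"rx": 0,"ry": 0,"rz": 0,"fingers": 0},{"tx": 0,"ty": 0,"tz": 2,"rx": 0,"ry": 0,"rz": 0,"fingers": 0},{"tx": 0,"ty": 0,"tz": 3,"rx": 0,"ry": 0,"rz": 0,"fingers": 0},{"tx": 0,"ty": 0,"tz": 3,"rx": 0,"ry": 0,"rz": 0,"fingers": 0}]'

```text
time_s: 10.55
eef_pos: [0.5495, -0.0054, 0.1158]
tcp_rot: [0.99, -0.006, 0.139, 0.001]
ft_force: [-6.4, 0.5, 12.5]
finger_gap: -0.0003
grasp_force: 6.3
```

>>> servo_tool --targets '[{"tx": 0,"ty": 0,"tz": 1,"rx": 0,"ry": 0,"rz": 0,"fingers": 0},{"tx": 0,"ty": 0,"tz": 1,"rx": 0,"ry": 0,"rz": 0,"fingers": 0}]'

```text
time_s: 10.8
eef_pos: [0.5496, -0.0054, 0.1157]
tcp_rot: [0.99, -0.006, 0.14, 0.001]
ft_force: [-11.9, -0.0, 19.9]
finger_gap: 0.0
grasp_force: 11.1
```

The zero key is fully down at over 12 N. I'll release it and go round to in front of the rod knob.

>>> servo_tool --targets '[{"tx": 0,"ty": 0,"tz": -20,"rx": 0,"ry": 0,"rz": 0,"fingers": 0},{"tx": 0,"ty": 0,"tz": -65,"rx": 0,"ry": 0,"rz": 0,"fingers": 0},{"tx": -27,"ty": -30,"tz": -100,"rx": 0,"ry": 5,"rz": 0,"fingers": 0},{"tx": -60,"ty": -70,"tz": -115,"rx": 0,"ry": 10,"rz": 0,"fingers": 0},{"tx": -90,"ty": -110,"tz": -120,"rx": 0,"ry": 14,"rz": 0,"fingers": 0},{"tx": -108,"ty": -145,"tz": -120,"rx": 0,"ry": 14,"rz": 0,"fingers": 0},{"tx": -108,"ty": -153,"tz": -120,"rx": 0,"ry": 14,"rz": 0,"fingers": 0},{"tx": -120,"ty": -153,"tz": -80,"rx": 0,"ry": 14,"rz": 0,"fingers": 0},{"tx": -130,"ty": -153,"tz": -40,"rx": 0,"ry": 14,"rz": 0,"fingers": 0},{"tx": -140,"ty": -153,"tz": -6,"rx": 0,"ry": 14,"rz": 0,"fingers": 0},{"tx": -144,"ty": -153,"tz": 6,"rx": 0,"ry": 14,"rz": 0,"fingers": 0},{"tx": -144,"ty": -153,"tz": 6,"rx": 0,"ry": 14,"rz": 0,"fingers": 0}]'

```text
time_s: 12.3
eef_pos: [0.4146, 0.1537, 0.0787]
tcp_rot: [0.968, -0.007, 0.252, 0.006]
ft_force: [0.2, 0.0, 1.2]
finger_gap: 0.0003
grasp_force: 0.0
```

```bash
python3 - <<'E'
from cell import vision,env
import cv2,numpy as np
a=vision.capture("scene")["frame"][150:270,230:410]
cv2.imwrite("pics/s5.png",cv2.resize(a,None,fx=4,fy=4,interpolation=cv2.INTER_CUBIC))
s=env.read_state();print(s["eef_pos"],s["tcp_rot"],s["ft_force"])
E
```

```text
[0.41500605 0.15370109 0.07937883] [ 0.96747128 -0.00721876  0.25280398  0.00611242] [-0.38334614 -0.41156418 -0.02396123]
```

View pics/s5.png

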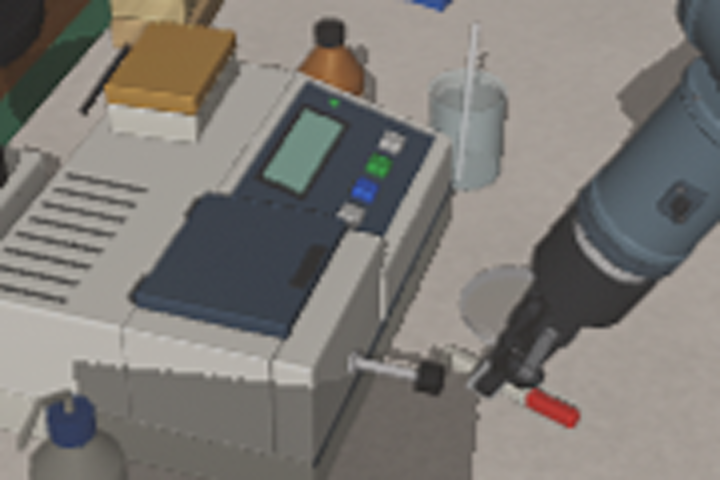

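The fingertip at (488,383) stands about 20 mm in front of the knob at (430,377), slightly high. I'll correct that and push.

>>> servo_tool --targets '[{"tx": -3,"ty": 2,"tz": 4.5,"rx": 0,"ry": 0,"rz": 0,"fingers": 0},{"tx": -5,"ty": 4,"tz": 9,"rx": 0,"ry": 0,"rz": 0,"fingers": 0},{"tx": 4,"ty": 4,"tz": 14,"rx": 0,"ry": 0,"rz": 0,"fingers": 0},{"tx": 9,"ty": 4,"tz": 17,"rx": 0,"ry": 0,"rz": 0,"fingers": 0},{"tx": 13,"ty": 4,"tz": 19,"rx": 0,"ry": 0,"rz": 0,"fingers": 0},{"tx": 16,"ty": 4,"tz": 21,"rx": 0,"ry": 0,"rz": 0,"fingers": 0},{"tx": 19,"ty": 4,"tz": 22.5,"rx": 0,"ry": 0,"rz": 0,"fingers": 0}]'

```text
time_s: 13.22
eef_pos: [0.4425, 0.1509, 0.0748]
tcp_rot: [0.968, -0.008, 0.249, 0.009]
ft_force: [-2.8, 0.3, 1.9]
finger_gap: 0.0
grasp_force: 1.4
```

>>> servo_tool --targets '[{"tx": 2,"ty": 0,"tz": 3.5,"rx": 0,"ry": 0,"rz": 0,"fingers": 0},{"tx": 5,"ty": 0,"tz": 6,"rx": 0,"ry": 0,"rz": 0,"fingers": 0},{"tx": 9,"ty": 0,"tz": 8,"rx": 0,"ry": 0,"rz": 0,"fingers": 0},{"tx": 12,"ty": 0,"tz": 10,"rx": 0,"ry": 0,"rz": 0,"fingers": 0},{"tx": 14,"ty": 0,"tz": 11.5,"rx": 0,"ry": 0,"rz": 0,"fingers": 0}]'

```text
time_s: 13.85
eef_pos: [0.4609, 0.1509, 0.0727]
tcp_rot: [0.968, -0.008, 0.249, 0.009]
ft_force: [-2.1, 1.1, 1.8]
finger_gap: 0.0002
grasp_force: 1.4
```

>>> servo_tool --targets '[{"tx": 2,"ty": 0,"tz": 1,"rx": 0,"ry": 0,"rz": 0,"fingers": 0},{"tx": 4,"ty": 0,"tz": 2,"rx": 0,"ry": 0,"rz": 0,"fingers": 0},{"tx": 5,"ty": 0,"tz": 3,"rx": 0,"ry": 0,"rz": 0,"fingers": 0},{"tx": 6,"ty": 0,"tz": 3.5,"rx": 0,"ry": 0,"rz": 0,"fingers": 0}]'

```text
time_s: 14.35
eef_pos: [0.4657, 0.1506, 0.0717]
tcp_rot: [0.969, -0.008, 0.248, 0.009]
ft_force: [-12.8, 1.8, 8.6]
finger_gap: 0.0
grasp_force: 6.5
```

>>> servo_tool --targets '[{"tx": 1,"ty": 0,"tz": 0.5,"rx": 0,"ry": 0,"rz": 0,"fingers": 0},{"tx": 1,"ty": 0,"tz": 0.5,"rx": 0,"ry": 0,"rz": 0,"fingers": 0}]'

```text
time_s: 14.6
eef_pos: [0.4657, 0.1505, 0.0712]
tcp_rot: [0.969, -0.008, 0.247, 0.01]
ft_force: [-13.7, 1.3, 7.1]
finger_gap: -0.0003
grasp_force: 6.7
```

The rod is home against its stop: 13 N with no further motion. I'll back off and go to the green key.

>>> servo_tool --targets '[{"tx": -17.5,"ty": 0,"tz": -9.5,"rx": 0,"ry": 0,"rz": 0,"fingers": 0},{"tx": -30,"ty": 0,"tz": -28,"rx": 0,"ry": 0,"rz": 0,"fingers": 0},{"tx": -6.5,"ty": 0,"tz": -72,"rx": 0,"ry": 0,"rz": 0,"fingers": 0},{"tx": 17.5,"ty": 0,"tz": -116,"rx": 0,"ry": 0,"rz": 0,"fingers": 0},{"tx": 36,"ty": 40,"tz": -128,"rx": 0,"ry": -5,"rz": 0,"fingers": 0},{"tx": 62,"ty": 85,"tz": -114,"rx": 0,"ry": -10,"rz": 0,"fingers": 0},{"tx": 97,"ty": 130,"tz": -95,"rx": 0,"ry": -12.5,"rz": 0,"fingers": 0},{"tx": 132,"ty": 170,"tz": -76,"rx": 0,"ry": -12.5,"rz": 0,"fingers": 0},{"tx": 132,"ty": 191,"tz": -76,"rx": 0,"ry": -12.5,"rz": 0,"fingers": 0},{"tx": 117,"ty": 191,"tz": -50,"rx": 0,"ry": -12.5,"rz": 0,"fingers": 0},{"tx": 108,"ty": 191,"tz": -32,"rx": 0,"ry": -12.5,"rz": 0,"fingers": 0},{"tx": 108,"ty": 191,"tz": -32,"rx": 0,"ry": -12.5,"rz": 0,"fingers": 0}]'

```text
time_s: 16.1
eef_pos: [0.543, -0.0408, 0.1536]
tcp_rot: [0.99, -0.009, 0.141, 0.008]
ft_force: [0.8, 1.0, 0.2]
finger_gap: 0.0
grasp_force: 0.0
```

```bash
python3 - <<'E'
from cell import env
from scipy.spatial.transform import Rotation as Ro
import numpy as np
s=env.read_state();R=Ro.from_quat(s["tcp_rot"]);k=np.array([.5489,-.0413,.1196])
print(s["eef_pos"],R.as_matrix().round(3),"key in tool mm",(R.inv().apply(k-s["eef_pos"])*1000).round(1))
E
```

```text
[ 0.5430316  -0.0407788   0.15362822] [[ 0.96  -0.021  0.278]
 [-0.017 -1.    -0.018]
 [ 0.278  0.012 -0.96 ]] key in tool mm [-3.8 -0.  34.3]
```

>>> servo_tool --targets '[{"tx": -4,"ty": 0,"tz": 12,"rx": 0,"ry": 0,"rz": 0,"fingers": 0},{"tx": -4,"ty": 0,"tz": 22,"rx": 0,"ry": 0,"rz": 0,"fingers": 0},{"tx": -4,"ty": 0,"tz": 28,"rx": 0,"ry": 0,"rz": 0,"fingers": 0},{"tx": -4,"ty": 0,"tz": 31,"rx": 0,"ry": 0,"rz": 0,"fingers": 0},{"tx": -4,"ty": 0,"tz": 33,"rx": 0,"ry": 0,"rz": 0,"fingers": 0},{"tx": -4,"ty": 0,"tz": 34,"rx": 0,"ry": 0,"rz": 0,"fingers": 0},{"tx": -4,"ty": 0,"tz": 35,"rx": 0,"ry": 0,"rz": 0,"fingers": 0},{"tx": -4,"ty": 0,"tz": 35,"rx": 0,"ry": 0,"rz": 0,"fingers": 0}]'

```text
time_s: 17.1
eef_pos: [0.55, -0.0414, 0.1207]
tcp_rot: [0.99, -0.009, 0.142, 0.008]
ft_force: [-0.7, -0.2, -0.6]
finger_gap: 0.0
grasp_force: 0.0
```

>>> servo_tool --targets '[{"tx": 0,"ty": 0,"tz": 1,"rx": 0,"ry": 0,"rz": 0,"fingers": 0},{"tx": 0,"ty": 0,"tz": 2,"rx": 0,"ry": 0,"rz": 0,"fingers": 0},{"tx": 0,"ty": 0,"tz": 3,"rx": 0,"ry": 0,"rz": 0,"fingers": 0},{"tx": 0,"ty": 0,"tz": 3,"rx": 0,"ry": 0,"rz": 0,"fingers": 0}]'

```text
time_s: 17.6
eef_pos: [0.5508, -0.0414, 0.1178]
tcp_rot: [0.99, -0.009, 0.142, 0.008]
ft_force: [-2.3, -0.3, 3.2]
finger_gap: -0.0001
grasp_force: 1.9
```

>>> servo_tool --targets '[{"tx": 0,"ty": 0,"tz": 1,"rx": 0,"ry": 0,"rz": 0,"fingers": 0},{"tx": 0,"ty": 0,"tz": 2,"rx": 0,"ry": 0,"rz": 0,"fingers": 0},{"tx": 0,"ty": 0,"tz": 3,"rx": 0,"ry": 0,"rz": 0,"fingers": 0},{"tx": 0,"ty": 0,"tz": 3.5,"rx": 0,"ry": 0,"rz": 0,"fingers": 0},{"tx": 0,"ty": 0,"tz": 3.5,"rx": 0,"ry": 0,"rz": 0,"fingers": 0}]'

```text
time_s: 18.23
eef_pos: [0.5514, -0.0414, 0.1163]
tcp_rot: [0.99, -0.009, 0.142, 0.008]
ft_force: [-15.3, 1.2, 24.4]
finger_gap: 0.0003
grasp_force: 13.3
```

The read key is fully down, so I'll retreat and check.

>>> servo_tool --targets '[{"tx": 0,"ty": 0,"tz": -20,"rx": 0,"ry": 0,"rz": 0,"fingers": 0},{"tx": 0,"ty": 0,"tz": -70,"rx": 0,"ry": 0,"rz": 0,"fingers": 0},{"tx": 0,"ty": 20,"tz": -125,"rx": 0,"ry": 0,"rz": 0,"fingers": 0},{"tx": -40,"ty": 60,"tz": -145,"rx": 0,"ry": 0,"rz": 0,"fingers": 0},{"tx": -80,"ty": 105,"tz": -150,"rx": 0,"ry": 0,"rz": 0,"fingers": 0},{"tx": -100,"ty": 155,"tz": -150,"rx": 0,"ry": 0,"rz": 0,"fingers": 0},{"tx": -110,"ty": 200,"tz": -150,"rx": 0,"ry": 0,"rz": 0,"fingers": 0},{"tx": -110,"ty": 220,"tz": -150,"rx": 0,"ry": 0,"rz": 0,"fingers": 0},{"tx": -110,"ty": 220,"tz": -150,"rx": 0,"ry": 0,"rz": 0,"fingers": 0}]'

```text
time_s: 19.35
eef_pos: [0.3995, -0.2578, 0.2298]
tcp_rot: [0.99, -0.01, 0.142, 0.008]
ft_force: [-1.0, 1.0, 0.2]
finger_gap: 0.0003
grasp_force: 0.0
```

```bash
python3 - <<'E'
from cell import vision,env
import cv2,numpy as np
a=vision.capture("scene")["frame"][150:275,215:381];b=vision.capture("top")["frame"][95:285,160:450]
f=lambda i:cv2.resize(i,(400,int(400*i.shape[0]/i.shape[1])),interpolation=cv2.INTER_CUBIC)
a,b=f(a),f(b);h=max(len(a),len(b));p=lambda i:cv2.copyMakeBorder(i,0,h-len(i),0,0,0)
cv2.imwrite("pics/s6.png",np.hstack([p(a),p(b)]))
E
```

```text
(no output)
```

View pics/s6.png

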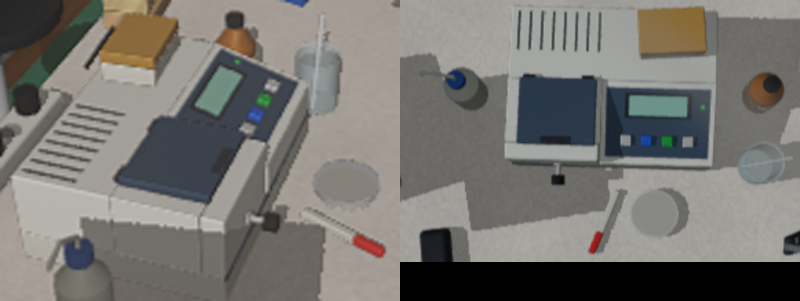

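The lid is shut at (175,155), the knob at (268,222) is closer to the housing, the keys are up, and the bystanders have not moved. I'm handing in.

```bash
python3 -c "
from cell import env
print(env.finish_job())"
```

```text
the job is handed in; nothing more can be done
None
```

The job is handed in: I shut the lid, pressed the zero key, pushed the rod home and pressed the read key, in that order. The last picture shows the lid shut, the keys up and the other items in place, with the arm clear; the hand-in returned no verdict.

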